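# Drive the seized pivot pin out of the prototype's arm block

### The job

Two arm blocks lie on their rails, each with a headed pivot pin. Take the drift punch from its stand and, with the punch, drive the pin whose plain end faces up down out of its block until it stands on the base plate; keep the fingers off that block and do not push the punch against the other block, whose pin has its head on top. Then put the punch back upright in its own stand.

Things in the scene. Friction and masses are not known exactly. Their poses are not given: they have to be found in the camera images.
- block_a: The block to work on, fixed. Base plate 100 x 100 x 14 mm, rails along x (20 wide, +-36 mm in y), on them an aluminium block 70 (x) by 92 (y) by 30 mm, top 85 mm above the table, with a vertical 26 mm bore; a black arm stub (top at 73 mm) reaches 113 mm along +x. Origin: on the table under the bore; z up. Its bore is open on top: the pin's plain end lies 6 to 12 mm down inside.
- pin (a joint): How far block_a's pin is driven down, m. 0: head (44 mm wide, 6 thick) against the block's underside; 0.035: head on the base plate, hard stop. Starts at 0 to 0.006. Shank 23 mm thick, pin 30 mm long. Moves straight down under a steady push of 8 N plus 40 N per m/s, and stays where left; the plain end leaves the block at 0.024.
- pin_end (a point): Centre of the plain upper end of block_a's pin, where the punch must push; 79 mm above the table at joint value 0, 44 mm at 0.035.
- block_b: The other block, to be left alone, fixed. Base plate 100 x 100 x 14 mm, rails along x (20 wide, +-36 mm in y), on them an aluminium block 70 (x) by 92 (y) by 30 mm, top 85 mm above the table, with a vertical 26 mm bore; a black arm stub (top at 73 mm) reaches 113 mm along +x. Origin: on the table under the bore; z up. Its pin's 44 mm wide domed head lies on top (to 97 mm).
- punch: Drift punch, plain steel, 145 mm long, 0.24 kg, upright in its stand. Origin: centre of the tip's end face; z runs up the punch. Tip 10 mm thick from 0 to 60 mm, collar 40 mm wide to 66 mm, round grip 18 mm thick to 145 mm (hold at about 105 mm). The screwdriver (plastic handle, top at 140 mm) in the like stand is not needed.
- punch_stand: The punch's stand, plywood, fixed: base plate 60 (x) by 70 (y) by 6 mm, two side walls, top plate with a 24 mm wide round hole. Origin: on the table, under the hole; z up. With the punch home the collar rests on the top plate and the tip's end is 8 mm above the table.
- stand_hole (a point): Centre of the hole in the punch stand's top face, 68 mm above the table.
Not all that is in view belongs to the job. What is shaped like the punch but purple is not meant.

How it is judged:
By the outcome, as a careful person would: the job done as asked, in the order asked, and still so for the second after the job is handed in, with the robot touching nothing.
It also fails if it takes over 70 s, if anything falls off the work surface, if the arm or the gripper's body presses on something with over 40 N, if the wrist force passes 120 N, or if a joint passes its speed limit or range.

### The arm

A 6-joint arm with a two-finger parallel gripper is mounted at the origin on the work surface. World frame = base frame: x ahead of the robot, y to its left, z up, the work surface at z = 0. Lengths are in m, angles in degrees, forces in N, time in s.
With the tool pointing down it reaches from about 0.25 to 0.725 m from the base axis. Payload 9.7 kg.
Tool frame: the origin (TCP) lies on the centre line of the jaws, within the pads' length; the fingertips stand tip_reach ahead of it and the grasp point (between the pads) lies 2 mm behind it (tip_reach is the distance from the TCP to the fingertips, in m); z points along the fingers, y is the direction in which the jaws open and shut (so a half turn about z gives the same grasp; the last joint's range is limited). The gripper opens to 85 mm and grips with 20 to 120 N. Pads are 22 mm wide; open, the fingers measure 114 mm over their backs; the gripper's body (76 mm by 85 mm) begins 54 mm behind the grasp point. The pads swing forward as they close: fully open they stand 13 mm farther back than shut.
Start: joints at [-69.786, 4.979, 10.078, 95.1, 0, 90], TCP at [0.19, -0.516, 0.248] pointing down, gripper open.
Joint ranges: [-179.16, 179.16], [-48.56, 103.87], [-65.8, 70.77], [-126.05, 130.52], [-82.76, 87.17], [-180, 180]. Speed limits (degrees/s): [127.2, 127.2, 147.25, 180, 180, 180].

### API

Orientations are given as [roll, pitch, yaw] about the fixed x, y, z axes, in that order (R = Rz(yaw) Ry(pitch) Rx(roll)).
In Python, from workcell import get_obs, camera, calibration, job_done, tip_reach gives the robot as it stands.
- The arm moves only by the tool apply_moves, never from a script. Its argument "rows" is a list of rows, each a list of 7 numbers: the shift along the world's x, y, z in mm, then the turn, a rotation vector about the world's x, y, z in degrees, then the closure, from 0 (fully open) to 1 (shut). A call has 1 to 20 rows; each row shifts and turns the commanded pose from where the row before left it; what a row does not reach is not made up. A row lasts 1/8 s, in which the tool goes at most 62.5 mm and 10.7 degrees, less where a joint would pass 70% of its speed; a pose out of reach is approached as far as the arm can. A call with a gripper value outside its range is refused whole. The fingers move at their own pace and stop on an object; "grip_force" is the grip in N (left out, the last holds). Time passes only in rows, so rows that do not move let the fingers close. It gives the time, the measured TCP pose, the force and the opening at its end, in the units of the state.
- get_obs(): the state, without advancing time (a new reading comes with each control period).
- camera(name): name is "scene" or "top" or "wrist"; returns the picture (400x640x3 uint8, red, green, blue); there is no depth.
- calibration(name): a dict with "intrinsics" (3x3 intrinsics, pixels), "dist" ([k1, k2, p1, p2, k3] as OpenCV has them; the pictures are not rectified), "T" (4x4, takes a point from camera to world coordinates); the wrist camera has in their place "mount" (4x4, takes a point from camera to tool coordinates, whose origin is the TCP and whose axes are the flange's). Camera axes: x right, y down, z forward; pixel columns grow to the right and rows downward; lengths in m; the calibration is good to about 2 mm. A picture is of the moment at which its call begins: read the wrist's pose just before it. calibration takes no time and is no camera call.
- job_done(): hands the job in, once; it reports no verdict.
The state is a dict: "time": time; "q": joint angles; "qd": joint speeds; "joint_efforts": joint torques, N m; "ee_pos": TCP position; "tcp_rot": TCP orientation; "wrist_force": force on the tool from outside, world axes, zero at the start; "torque": the same for the moment, N m; "opening": finger opening in m.
Only numpy, scipy, OpenCV 4.12 (cv2) and the standard library are available. Lean on these libraries where they do the work, as an engineer would, in place of code of your own. Each camera call takes 0.05 s, during which the arm holds its last target.

## Working session

There is one attempt and no reset: what is moved stays moved. The work goes in short steps, Python scripts to look and compute and a tool call to move; the robot and the scene stay as the last step left them, time stands still between calls to the robot, and variables do not carry over. Pictures are saved under pics/ and viewed, and the job is handed in when it is done.

Besides the shell and the picture viewer there is one more tool, called as name(argument=value, ...), one argument or row to a line, values as JSON. apply_moves: Moves the arm, as the interface text tells. Its arguments: {"type":"object","properties":{"rows":{"type":"array","items":{"type":"array","items":{"type":"number"}}},"grip_force":{"type":"number"}},"required":["rows"]}

```bash
mkdir -p pics; ls; python3 - <<'E'
from workcell import *
import cv2
o=get_obs();print(o, tip_reach)
for n in ("scene","top","wrist"):
    im=camera(n);cv2.imwrite(f"pics/{n}0.png",im[:,:,::-1])
    c=calibration(n);print(n,{k:(v.tolist() if hasattr(v,'tolist') else v) for k,v in c.items()})
E
```

```text
pics
{'time': 0.0, 'q': array([-6.97852536e+01,  5.01306748e+00,  1.00358457e+01,  9.50994728e+01,
        4.26925817e-04,  9.00002255e+01]), 'qd': array([-0.07590862, -0.00830901,  0.02476785,  0.07685127,  0.030472  ,
        0.02652709]), 'joint_efforts': array([-4.48080773e-04, -5.20383918e+01,  4.64807332e+01,  1.61975215e-02,
       -1.06161892e-04, -1.49763832e-05]), 'ee_pos': array([ 0.18998129, -0.51593845,  0.24757664]), 'tcp_rot': array([-1.79923305e+02, -4.26623593e-04,  2.02145203e+01]), 'wrist_force': array([-0.07167277,  0.18892229,  0.53027403]), 'torque': array([0.00284294, 0.00815616, 0.04722293]), 'opening': 0.08547898452368814} 0.017
scene {'intrinsics': [[400.89286812595594, 0.0, 320.48392389857486], [0.0, 400.89286812595594, 194.8123594307871], [0.0, 0.0, 1.0]], 'dist': [-0.04649146027496189, 0.0, 0.0, 0.0, 0.0], 'T': [[-0.42482271248587056, 0.5502416006183336, -0.7188601003708033, 1.2631050308977634], [0.9052472185362952, 0.25181160880049147, -0.3422256375633033, 0.4398213896752725], [-0.007289464208606799, -0.7961313300092406, -0.6050799691687611, 0.7068221568
[... 290 characters left out ...]
162675756834775], [-0.9993574369810129, -0.03238055644142382, -0.015369213229215336, 0.07747759100481366], [0.019392031708129157, -0.1278350303965046, -0.9916058461454108, 1.1863422088722417], [0.0, 0.0, 0.0, 1.0]]}
wrist {'intrinsics': [[359.3533311677263, 0.0, 320.9740008322523], [0.0, 359.3533311677263, 209.29380547958075], [0.0, 0.0, 1.0]], 'dist': [-0.07646551144947894, 0.0, 0.0, 0.0, 0.0], 'mount': [[5.459631044871501e-05, -0.9501210748088138, -0.3118812918778341, 0.0801418340502318], [0.9999999683133177, -2.4771433948254118e-05, 0.00025051893845817367, 0.0007039440397653696], [-0.0002457490698893101, -0.3118812956727605, 0.9501210433502006, -0.1254053071967238], [0.0, 0.0, 0.0, 1.0]]}
```

View pics/scene0.png

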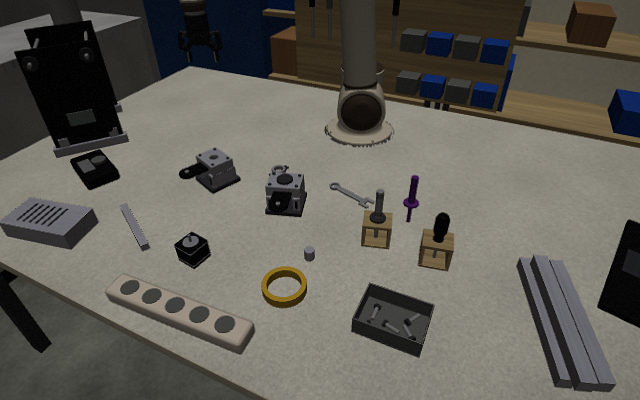

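View pics/top0.png

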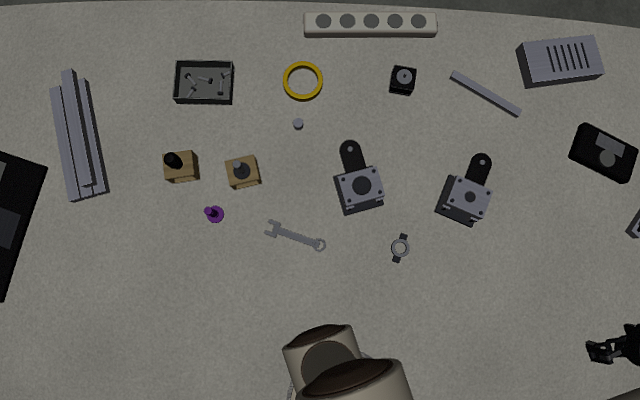

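View pics/wrist0.png

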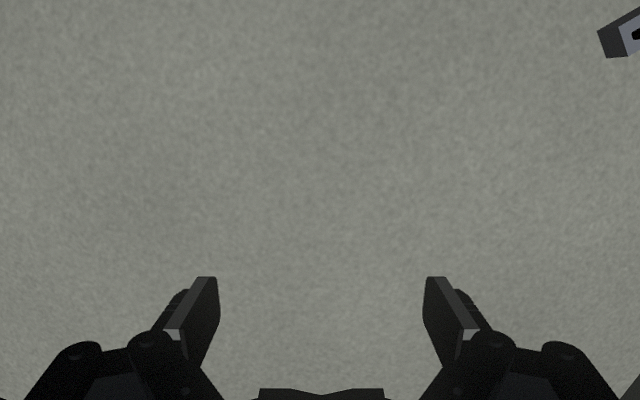

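```bash
python3 - <<'E'
import cv2,numpy as np
t=cv2.imread('pics/top0.png');s=cv2.imread('pics/scene0.png')
a=cv2.resize(t[130:230,320:500],None,fx=4.4,fy=4.4,interpolation=cv2.INTER_CUBIC)
cv2.imwrite('pics/a1.png',cv2.convertScaleAbs(a,alpha=1.8))
b=cv2.resize(t[140:200,150:270],None,fx=6.6,fy=6.6,interpolation=cv2.INTER_CUBIC)
cv2.imwrite('pics/b1.png',cv2.convertScaleAbs(b,alpha=1.8))
b=cv2.resize(s[140:220,170:310],None,fx=5.7,fy=5.7,interpolation=cv2.INTER_CUBIC)
cv2.imwrite('pics/c1.png',cv2.convertScaleAbs(b,alpha=1.8))
E
```

```text
(no output)
```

View pics/a1.png

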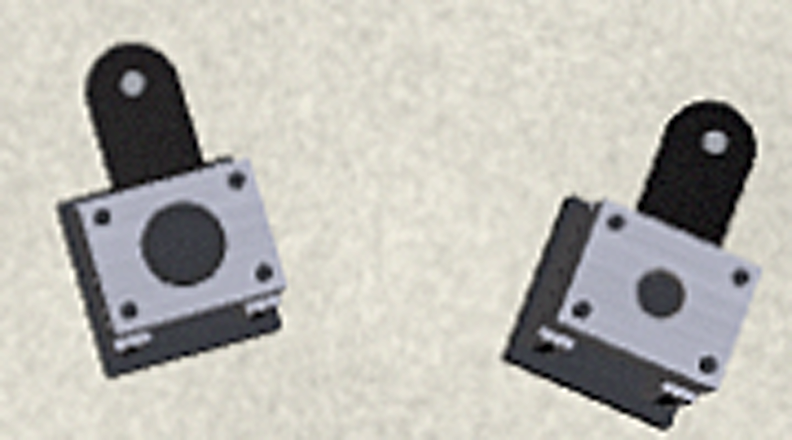

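View pics/b1.png

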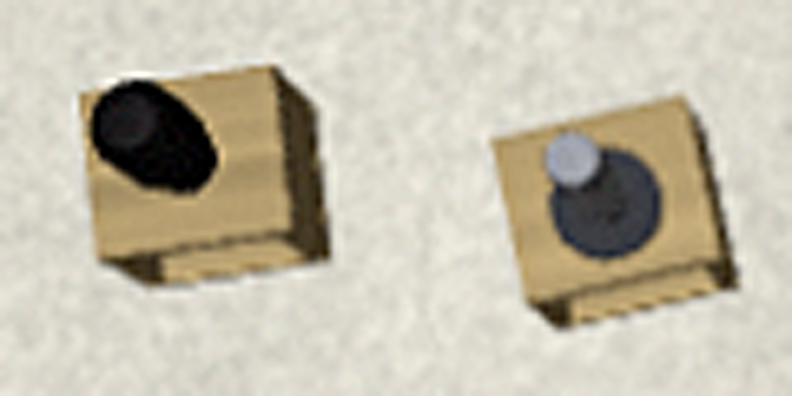

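View pics/c1.png

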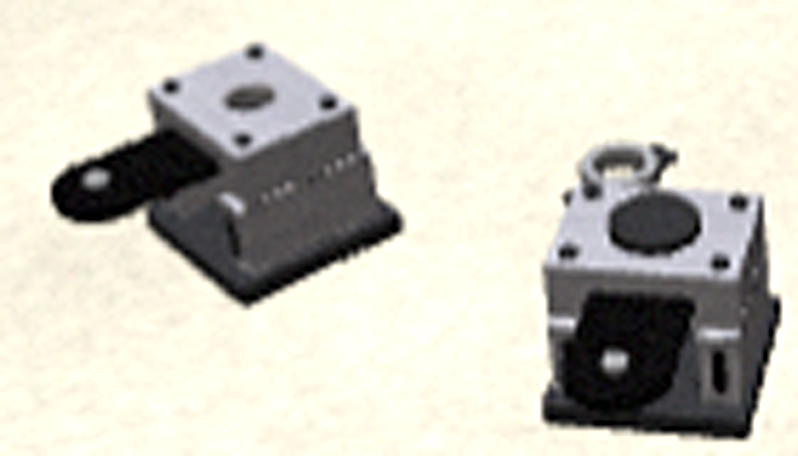

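```bash
cat > h.py <<'E'
import cv2,numpy as np
from workcell import *
from scipy.spatial.transform import Rotation as R
def ray(name,uv,z,T=None):
    c=calibration(name);T=np.array(c['T']) if T is None else T
    p=cv2.undistortPoints(np.array([[uv]],float),np.array(c['intrinsics']),np.array(c['dist']))[0,0]
    d=T[:3,:3]@np.array([p[0],p[1],1]);o=T[:3,3]
    return o+d*(z-o[2])/d[2]
def wT(o):
    M=np.eye(4);M[:3,:3]=R.from_euler('xyz',o['tcp_rot'],degrees=True).as_matrix();M[:3,3]=o['ee_pos']
    return M@np.array(calibration('wrist')['mount'])
E
python3 - <<'E'
from h import *
np.set_printoptions(precision=4,suppress=True)
A=lambda x,y:(x/4.4+320-.5+.5/4.4,y/4.4+130-.5+.5/4.4)
B=lambda x,y:(x/6.6+150-.5,y/6.6+140-.5)
C=lambda x,y:(x/5.7+170-.5,y/5.7+140-.5)
print('a bore',ray('top',A(660,294),.085))
k=[ray('top',A(*p),.085) for p in [(616,221),(741,277),(708,365),(582,309)]]
print('a screws',np.mean(k,0),k)
print('a scene bore',ray('scene',C(250,97),.085), np.mean([ray('scene',C(*p),.085) for p in [(256,52),(328,103),(243,139),(171,87)]],0))
print('b head',ray('top',A(183,244),.097))
print('collar',ray('top',B(606,204),.074),'grip top',ray('top',B(572,158),.153))
k=[ray('top',B(*p),.068) for p in [(494,138),(683,97),(722,262),(529,303)]]
print('stand corners',np.mean(k,0),k)
print('stub tip a screw',ray('top',A(715,142),.073))
print('grip top from scene',ray('scene',(380,191),.153))
E
```

```text
a bore [ 0.4885 -0.2773  0.085 ]
a screws [ 0.4891 -0.2784  0.085 ] [array([ 0.5261, -0.2541,  0.085 ]), array([ 0.4989, -0.3212,  0.085 ]), array([ 0.4522, -0.3028,  0.085 ]), array([ 0.4793, -0.2357,  0.085 ])]
a scene bore [ 0.4868 -0.2793  0.085 ] [ 0.485  -0.2811  0.085 ]
b head [ 0.5043 -0.0265  0.097 ]
collar [0.5328 0.2457 0.074 ] grip top [0.5332 0.2456 0.153 ]
stand corners [0.5354 0.2464 0.068 ] [array([0.556 , 0.2872, 0.068 ]), array([0.5727, 0.2217, 0.068 ]), array([0.5147, 0.2052, 0.068 ]), array([0.4982, 0.2716, 0.068 ])]
stub tip a screw [ 0.5729 -0.3124  0.073 ]
grip top from scene [0.5347 0.2454 0.153 ]
```

apply_moves(
  rows=[
    [20,15,0,0,0,0,0],
    [40,32,0,0,0,0,0],
    [45,36,0,0,0,0,0],
    [45,36,0,0,0,0,0],
    [45,36,0,0,0,0,0],
    [45,36,0,0,0,0,0],
    [38,32,0,0,0,0,0],
    [20,15,0,0,0,0,0],
    [0,0,0,0,0,0,0],
    [0,0,0,0,0,0,0],
    [0,0,0,0,0,0,0],
  ],
)

```text
time: 1.52
ee_pos: [0.4873, -0.2788, 0.2484]
tcp_rot: [180.0, 0.0, 20.1]
wrist_force: [0.1, -0.5, -0.9]
opening: 0.0853
```

```bash
python3 - <<'E'
from h import *
o=get_obs();im=camera('wrist');cv2.imwrite('pics/w1.png',cv2.convertScaleAbs(im[:,:,::-1],alpha=1.5))
np.save('T1.npy',wT(o));print(o['time'],o['ee_pos'],o['tcp_rot'],o['wrist_force'])
E
```

```text
1.525 [ 0.48731651 -0.27884268  0.24839237] [1.79994302e+02 4.50743226e-03 2.01395461e+01] [ 0.13589    -0.47264846 -0.94131602]
```

View pics/w1.png

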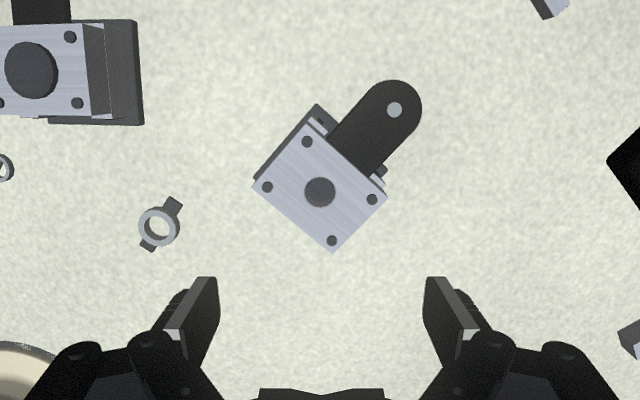

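```bash
python3 - <<'E'
from h import *
T=np.load('T1.npy')
for p in [(319.5,192)]: print('bore',ray('wrist',p,.085,T),ray('wrist',p,.075,T))
k=[ray('wrist',p,.085,T) for p in [(307,141),(372,199),(332,240),(267,187)]];print(np.mean(k,0),k)
E
```

```text
bore [ 0.48762795 -0.27826772  0.085     ] [ 0.48502473 -0.27918094  0.075     ]
[ 0.48708405 -0.27882827  0.085     ] [array([ 0.52385304, -0.25440557,  0.085     ]), array([ 0.49709987, -0.32171988,  0.085     ]), array([ 0.45070037, -0.30334745,  0.085     ]), array([ 0.47668291, -0.23584017,  0.085     ])]
```

apply_moves(
  rows=[
    [3,30,0,0,0,0,0],
    [5,60,0,0,0,0,0],
    [5,60,0,0,0,0,0],
    [5,60,0,0,0,0,0],
    [5,60,0,0,0,0,0],
    [5,60,0,0,0,0,0],
    [5,60,0,0,0,0,0],
    [5,60,0,0,0,0,0],
    [5,50,0,0,0,0,0],
    [3,25,0,0,0,0,0],
    [0,0,0,0,0,0,0],
    [0,0,0,0,0,0,0],
    [0,0,0,0,0,0,0],
  ],
)

```text
time: 3.2
ee_pos: [0.5423, 0.2249, 0.2487]
tcp_rot: [-179.1, -0.0, 22.2]
wrist_force: [-0.3, 0.4, 0.5]
opening: 0.0857
```

```bash
python3 - <<'E'
from h import *
o=get_obs();im=camera('wrist');cv2.imwrite('pics/w2.png',cv2.convertScaleAbs(im[:,:,::-1],alpha=1.5))
np.save('T2.npy',wT(o));print(o['time'],o['ee_pos'],o['tcp_rot'],o['wrist_force'])
E
```

```text
3.2 [0.54229976 0.22491912 0.2487117 ] [-1.79066290e+02 -1.90205995e-02  2.21598869e+01] [-0.3289076   0.40388196  0.52422444]
```

View pics/w2.png

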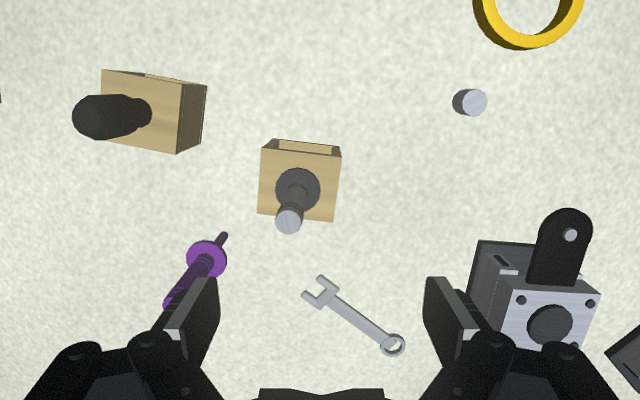

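```bash
python3 - <<'E'
from h import *
T=np.load('T2.npy');np.set_printoptions(precision=4,suppress=True)
print('collar',ray('wrist',(297.5,190),.074,T),'top',ray('wrist',(288.5,221),.153,T))
o=get_obs();print(o['time'],o['ee_pos'],o['tcp_rot'],o['qd'],o['q'])
print(R.from_euler('xyz',o['tcp_rot'],degrees=True).as_matrix())
# turn from present to (180,0,20)
d=R.from_euler('xyz',[180,0,20],degrees=True)*R.from_euler('xyz',o['tcp_rot'],degrees=True).inv();print(d.as_rotvec(degrees=True))
E
```

```text
collar [0.533  0.2453 0.074 ] top [0.5334 0.2451 0.153 ]
3.25 [0.5423 0.2251 0.2487] [-179.0623   -0.0194   22.1759] [ 0.1998  0.1977  0.1067 -0.0485 -0.0052 -0.0184] [ 22.1184  10.195   15.8984  95.6849   0.9377 179.9425]
[[ 0.926   0.3774 -0.0059]
 [ 0.3775 -0.9259  0.0153]
 [ 0.0003 -0.0164 -0.9999]]
[-0.8819 -0.3193 -2.176 ]
```

apply_moves(
  rows=[
    [-3,5,0,-0.9,-0.3,3,0.2],
    [-3,5,0,0,0,9,0.4],
    [-3,10,0,0,0,10,0.4],
    [0,0,0,0,0,10,0.4],
    [0,0,0,0,0,10,0.4],
    [0,0,0,0,0,10,0.4],
    [0,0,0,0,0,10,0.4],
    [0,0,0,0,0,10,0.4],
    [0,0,0,0,0,10,0.4],
    [0,0,0,0,0,6,0.4],
    [0,0,0,0,0,0,0.4],
    [0,0,0,0,0,0,0.4],
    [0,0,0,0,0,0,0.4],
  ],
)

```text
time: 4.88
ee_pos: [0.5332, 0.2463, 0.2483]
tcp_rot: [180.0, 0.1, 110.2]
wrist_force: [-0.7, 0.5, -0.0]
opening: 0.0515
```

```bash
python3 - <<'E'
from h import *
o=get_obs();im=camera('wrist');cv2.imwrite('pics/w3.png',cv2.convertScaleAbs(im[:,:,::-1],alpha=1.5))
np.save('T3.npy',wT(o));print(o['time'],o['ee_pos'],o['tcp_rot'],o['q'],o['opening'])
E
```

```text
4.875 [0.53319289 0.24626574 0.24830602] [1.79997893e+02 1.02250294e-01 1.10220434e+02] [24.83737705 10.23813209 15.90974785 95.67774653 -0.10208807 94.61694643] 0.051514492835276045
```

View pics/w3.png

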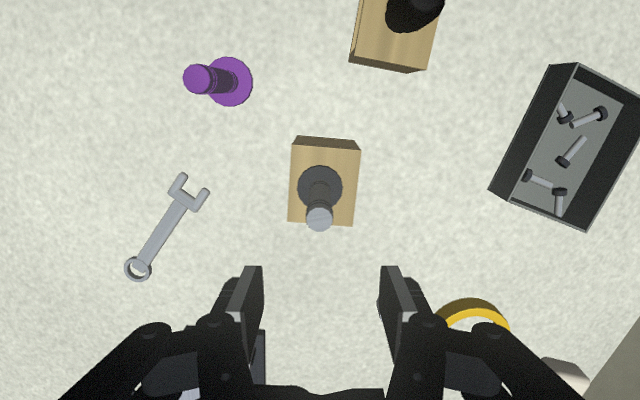

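```bash
python3 - <<'E'
from h import *
T=np.load('T3.npy');np.set_printoptions(precision=4,suppress=True)
print('collar',ray('wrist',(320.5,188),.074,T),'top',ray('wrist',(319.3,218.5),.153,T))
E
```

```text
collar [0.533 0.246 0.074] top [0.5321 0.2463 0.153 ]
```

apply_moves(
  rows=[
    [0,0,-20,0,0,0,0.4],
    [0,0,-35,0,0,0,0.4],
    [0,0,-35,0,0,0,0.4],
    [0,0,-30,0,0,0,0.4],
    [0,0,-17,0,0,0,0.4],
    [0,0,0,0,0,0,0.4],
    [0,0,0,0,0,0,0.4],
    [0,0,0,0,0,0,0.7],
    [0,0,0,0,0,0,0.9],
    [0,0,0,0,0,0,1],
    [0,0,0,0,0,0,1],
    [0,0,0,0,0,0,1],
    [0,0,0,0,0,0,1],
  ],
  grip_force=80,
)

```text
time: 6.55
ee_pos: [0.5336, 0.2464, 0.1122]
tcp_rot: [179.9, 0.1, 110.3]
wrist_force: [-1.5, 0.2, 5.3]
opening: 0.0161
```

```bash
python3 - <<'E'
from h import *
o=get_obs();print(o['time'],o['ee_pos'],o['tcp_rot'],o['wrist_force'],o['torque'],o['opening'])
E
```

```text
6.55 [0.53356224 0.24636396 0.11215352] [1.79922177e+02 8.90668890e-02 1.10270823e+02] [-1.46502934  0.17799777  5.28234441] [-0.09564348  0.08182155 -0.02106782] 0.016110557860442704
```

apply_moves(
  rows=[
    [0,0,5,0,0,0,1],
    [0,0,15,0,0,0,1],
    [0,0,25,0,0,0,1],
    [0,0,35,0,0,0,1],
    [0,0,35,0,0,0,1],
    [0,0,25,0,0,0,1],
    [0,0,10,0,0,0,1],
    [0,0,0,0,0,0,1],
    [0,0,0,0,0,0,1],
    [0,0,0,0,0,0,1],
  ],
)

```text
time: 7.8
ee_pos: [0.533, 0.2461, 0.2602]
tcp_rot: [-179.9, 0.1, 110.3]
wrist_force: [0.5, -0.5, -1.9]
opening: 0.0164
```

```bash
python3 - <<'E'
from h import *
o=get_obs();im=camera('wrist');cv2.imwrite('pics/w4.png',cv2.convertScaleAbs(im[:,:,::-1],alpha=1.5))
np.save('T4.npy',wT(o));print(o['time'],o['ee_pos'],o['tcp_rot'],o['wrist_force'],o['q'],o['opening'])
im=camera('scene');cv2.imwrite('pics/s4.png',cv2.convertScaleAbs(cv2.resize(im[100:260,300:500,::-1],None,fx=3.5,fy=3.5),alpha=1.5))
E
```

```text
7.8 [0.53298139 0.24608922 0.26018927] [-1.79902741e+02  1.03247444e-01  1.10273230e+02] [ 0.49937679 -0.47594555 -1.92062976] [ 2.48272684e+01  1.06134738e+01  1.76716716e+01  9.71633476e+01
 -9.51990229e-02  9.45542137e+01] 0.016414158149185107
```

View pics/w4.png

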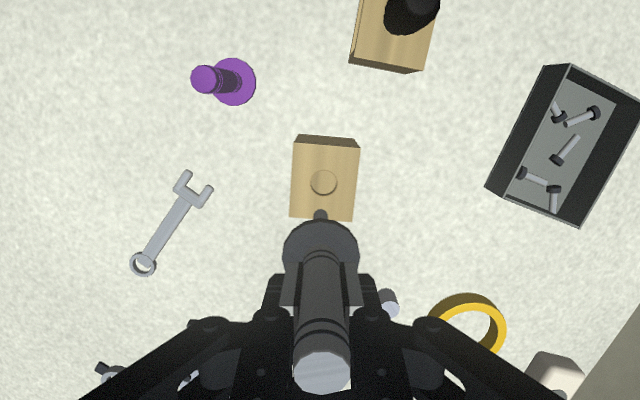

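View pics/s4.png

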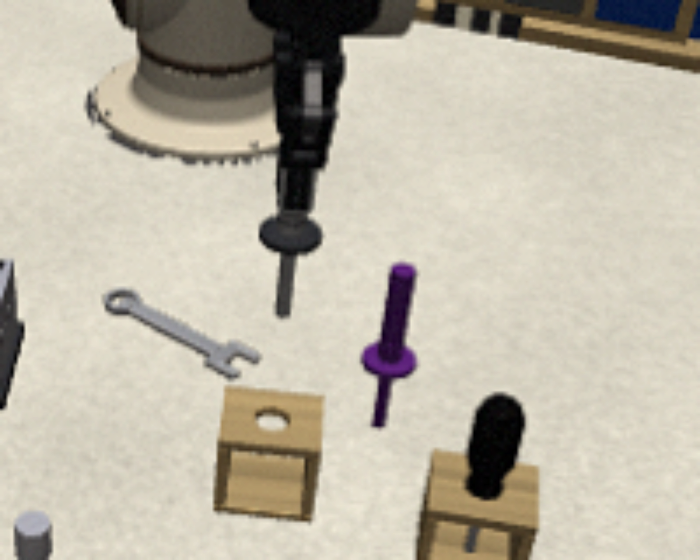

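apply_moves(
  rows=[
    [-1,-15,0,0,0,0,1],
    [-3,-30,0,0,0,0,1],
    [-4,-45,0,0,0,0,1],
    [-4,-50,0,0,0,0,1],
    [-5,-50,0,0,0,0,1],
    [-5,-50,0,0,0,0,1],
    [-5,-50,0,0,0,0,1],
    [-5,-50,0,0,0,0,1],
    [-4,-50,0,0,0,0,1],
    [-4,-50,0,0,0,0,1],
    [-3,-45,0,0,0,0,1],
    [-2,-25,0,0,0,0,1],
    [0,-14,0,0,0,0,1],
    [0,0,0,0,0,0,1],
    [0,0,0,0,0,0,1],
    [0,0,0,0,0,0,1],
    [0,0,0,0,0,0,1],
  ],
)

```text
time: 10.02
ee_pos: [0.4884, -0.2771, 0.2615]
tcp_rot: [180.0, 0.1, 110.3]
wrist_force: [0.5, 0.1, -2.7]
opening: 0.0161
```

```bash
python3 - <<'E'
from h import *
T=np.load('T4.npy');print('hole',ray('wrist',(323.5,182),.068,T))
o=get_obs();im=camera('wrist');cv2.imwrite('pics/w5.png',cv2.convertScaleAbs(im[:,:,::-1],alpha=1.5))
np.save('T5.npy',wT(o));print(o['time'],o['ee_pos'],o['tcp_rot'],o['wrist_force'],o['opening'])
im=camera('top');cv2.imwrite('pics/t5.png',cv2.convertScaleAbs(cv2.resize(im[120:260,380:560,::-1],None,fx=4,fy=4),alpha=1.5))
im=camera('scene');cv2.imwrite('pics/s5.png',cv2.convertScaleAbs(cv2.resize(im[70:230,120:320,::-1],None,fx=3.5,fy=3.5),alpha=1.5))
E
```

```text
hole [0.53472169 0.24745999 0.068     ]
10.025 [ 0.48842537 -0.27714792  0.26145384] [1.79989914e+02 1.05073589e-01 1.10329038e+02] [ 0.54951606  0.05334554 -2.66141799] 0.016061690326180517
```

View pics/w5.png

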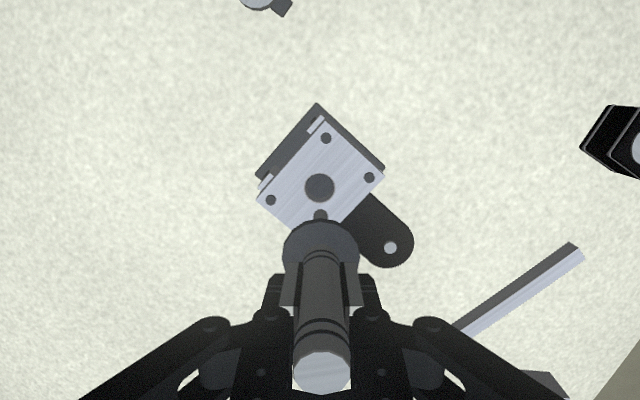

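View pics/s5.png

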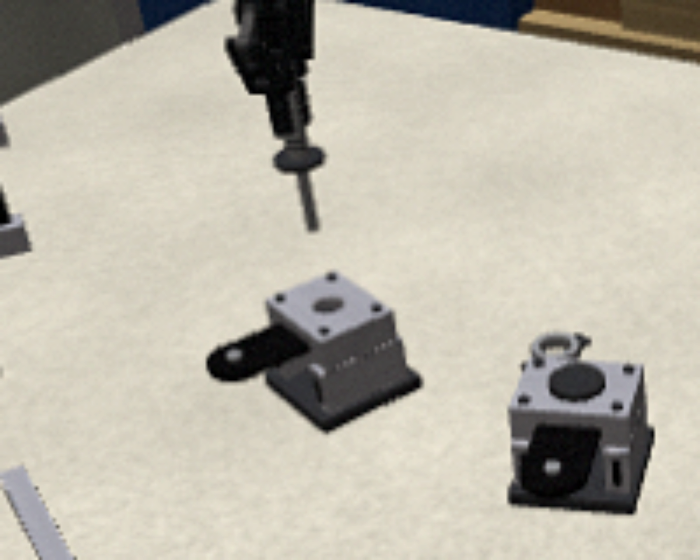

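```bash
python3 - <<'E'
from h import *
T=np.load('T5.npy');np.set_printoptions(precision=4,suppress=True)
print('bore',ray('wrist',(319.5,188),.085,T),np.mean([ray('wrist',p,.085,T) for p in [(326,138.5),(270.5,200)]],0),[ray('wrist',p,.085,T) for p in [(326,138.5),(369,178),(270.5,200)]])
c=calibration('wrist');K=np.array(c['intrinsics']);D=np.array(c['dist']);M=np.array(c['mount']);Mi=np.linalg.inv(M)
def pj(P):
    P=np.c_[P,np.ones(len(P))]@Mi.T
    return cv2.projectPoints(P[:,:3].copy(),np.zeros(3),np.zeros(3),K,D)[0][:,0]
a=np.linspace(0,2*np.pi,73)
def ring(r,z): q=pj(np.c_[r*np.cos(a),r*np.sin(a),0*a+z]);return q.min(0),q.max(0)
for n,r,z in [('collar top',.02,.104-.066),('collar bot',.02,.104-.06),('tip',.005,.104),('grip top',.009,.104-.145)]: print(n,ring(r,z))
im=cv2.imread('pics/w5.png')[190:260,270:370];cv2.imwrite('pics/w5c.png',cv2.resize(im,None,fx=7,fy=7,interpolation=cv2.INTER_CUBIC))
E
```

```text
bore [ 0.4876 -0.2782  0.085 ] [ 0.4645 -0.2699  0.085 ] [array([ 0.4779, -0.2364,  0.085 ]), array([ 0.5245, -0.2551,  0.085 ]), array([ 0.451 , -0.3034,  0.085 ])]
collar top (array([281.247 , 220.6369]), array([360.8547, 292.7601]))
collar bot (array([282.4387, 216.5167]), array([359.6316, 286.828 ]))
tip (array([313.5214, 207.8952]), array([328.3201, 221.8766]))
grip top (array([291.1834, 350.4735]), array([351.6544, 397.4367]))
```

View pics/w5c.png

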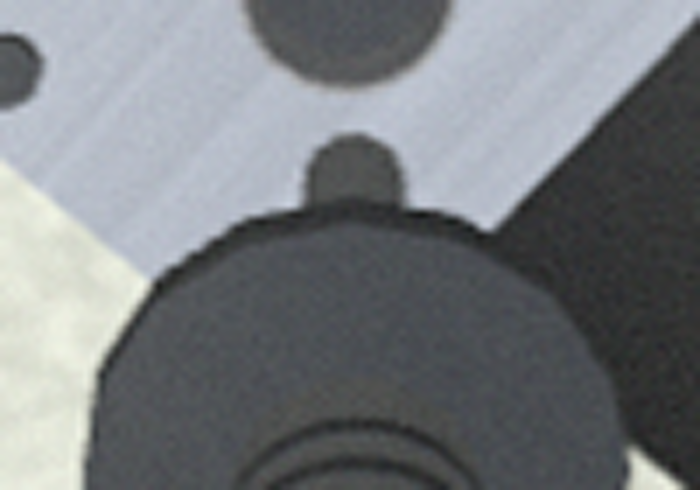

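apply_moves(
  rows=[
    [-1,-1,-20,0,0,0,1],
    [0,0,-30,0,0,0,1],
    [0,0,-15,0,0,0,1],
    [0,0,0,0,0,0,1],
    [0,0,0,0,0,0,1],
    [0,0,0,0,0,0,1],
  ],
  grip_force=100,
)

```text
time: 10.92
ee_pos: [0.4876, -0.279, 0.1974]
tcp_rot: [179.9, 0.2, 110.3]
wrist_force: [-0.2, -0.1, -2.4]
opening: 0.0157
```

```bash
python3 - <<'E'
from h import *
o=get_obs()
print(o['time'],o['ee_pos'],o['tcp_rot'],o['wrist_force'],o['opening'])
im=camera('scene');cv2.imwrite('pics/s6.png',cv2.convertScaleAbs(cv2.resize(im[100:210,160:260,::-1],None,fx=5,fy=5),alpha=1.5))
im=camera('wrist');cv2.imwrite('pics/w6.png',cv2.convertScaleAbs(im[:,:,::-1],alpha=1.5))
E
```

```text
10.925 [ 0.48763394 -0.27898499  0.19742938] [1.79939599e+02 1.68249245e-01 1.10270702e+02] [-0.19236388 -0.13792279 -2.42924989] 0.015670328285814463
```

View pics/s6.png

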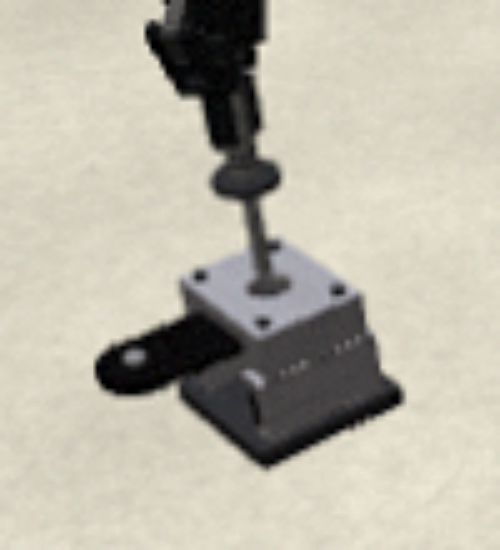

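View pics/w6.png

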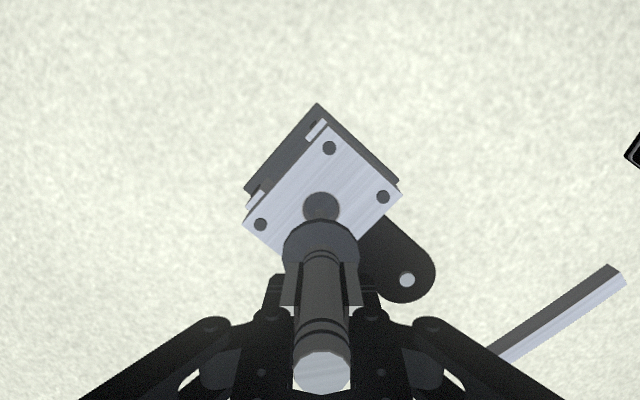

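apply_moves(
  rows=[
    [0,0,-6,0,0,0,1],
    [0,0,-6,0,0,0,1],
    [0,0,-3,0,0,0,1],
    [0,0,-3,0,0,0,1],
    [0,0,-3,0,0,0,1],
    [0,0,-3,0,0,0,1],
  ],
)

```text
time: 11.78
ee_pos: [0.4873, -0.2789, 0.1732]
tcp_rot: [180.0, 0.2, 110.3]
wrist_force: [-3.0, 1.1, 5.3]
opening: 0.0156
```

apply_moves(
  rows=[
    [0,0,-3,0,0,0,1],
    [0,0,-3,0,0,0,1],
    [0,0,-3,0,0,0,1],
    [0,0,-3,0,0,0,1],
  ],
)

```text
time: 12.28
ee_pos: [0.4873, -0.2789, 0.1613]
tcp_rot: [180.0, 0.2, 110.3]
wrist_force: [-2.1, 1.0, 5.7]
opening: 0.0155
```

apply_moves(
  rows=[
    [0,0,-3,0,0,0,1],
    [0,0,-3,0,0,0,1],
    [0,0,-2,0,0,0,1],
  ],
)

```text
time: 12.65
ee_pos: [0.4873, -0.2789, 0.1532]
tcp_rot: [180.0, 0.2, 110.3]
wrist_force: [-2.5, 0.8, 5.6]
opening: 0.0161
```

apply_moves(
  rows=[
    [0,0,-2,0,0,0,1],
    [0,0,-2,0,0,0,1],
  ],
)

```text
time: 12.9
ee_pos: [0.4873, -0.2789, 0.1492]
tcp_rot: [180.0, 0.2, 110.3]
wrist_force: [-3.1, 1.6, 4.7]
opening: 0.0161
```

apply_moves(
  rows=[
    [0,0,-1,0,0,0,1],
    [0,0,0,0,0,0,1],
  ],
)

```text
time: 13.15
ee_pos: [0.4873, -0.2789, 0.1481]
tcp_rot: [180.0, 0.1, 110.3]
wrist_force: [-2.1, 0.0, 4.4]
opening: 0.016
```

apply_moves(
  rows=[
    [0,0,-1,0,0,0,1],
    [0,0,0,0,0,0,1],
  ],
)

```text
time: 13.4
ee_pos: [0.4875, -0.279, 0.148]
tcp_rot: [179.9, 0.2, 110.3]
wrist_force: [-3.3, 1.7, 11.9]
opening: 0.0157
```

apply_moves(
  rows=[
    [0,0,-1,0,0,0,1],
    [0,0,0,0,0,0,1],
  ],
)

```text
time: 13.65
ee_pos: [0.4876, -0.2792, 0.1479]
tcp_rot: [179.9, 0.3, 110.3]
wrist_force: [-4.4, 1.5, 16.9]
opening: 0.0159
```

```bash
python3 - <<'E'
from h import *
o=get_obs()
print(o['time'],o['ee_pos'],o['tcp_rot'],o['wrist_force'],o['opening'])
im=camera('scene');cv2.imwrite('pics/s7.png',cv2.convertScaleAbs(cv2.resize(im[100:210,160:260,::-1],None,fx=5,fy=5),alpha=1.5))
E
```

```text
13.65 [ 0.48760108 -0.2791639   0.1479075 ] [179.89123992   0.25247086 110.26165931] [-4.38495892  1.47504183 16.8911686 ] 0.01592368920912002
```

View pics/s7.png

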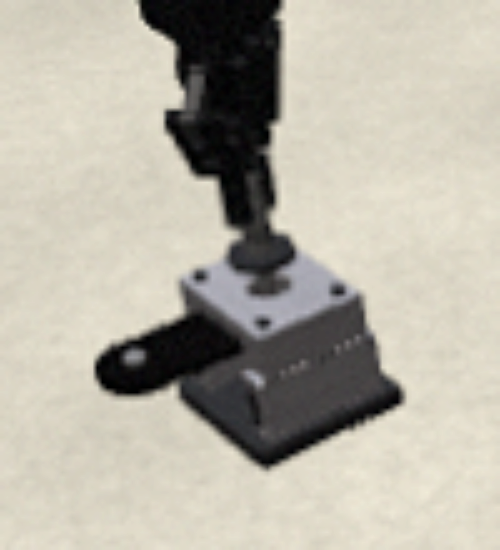

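apply_moves(
  rows=[
    [0,0,6,0,0,0,1],
    [0,0,15,0,0,0,1],
    [0,0,25,0,0,0,1],
    [0,0,30,0,0,0,1],
    [0,0,25,0,0,0,1],
    [0,0,15,0,0,0,1],
    [0,0,0,0,0,0,1],
    [0,0,0,0,0,0,1],
    [0,0,0,0,0,0,1],
  ],
)

```text
time: 14.82
ee_pos: [0.487, -0.2786, 0.2602]
tcp_rot: [-179.9, 0.0, 110.3]
wrist_force: [0.1, -0.2, -2.9]
opening: 0.0162
```

```bash
python3 - <<'E'
from h import *
o=get_obs();im=camera('wrist');cv2.imwrite('pics/w8.png',cv2.convertScaleAbs(im[:,:,::-1],alpha=1.5))
np.save('T8.npy',wT(o));print(o['time'],o['ee_pos'],o['tcp_rot'],o['wrist_force'],o['opening'])
E
```

```text
14.825 [ 0.48701302 -0.27863115  0.26017116] [-1.79937889e+02  2.12798974e-02  1.10271209e+02] [ 0.1052711  -0.2153727  -2.91787998] 0.01624391806308996
```

View pics/w8.png

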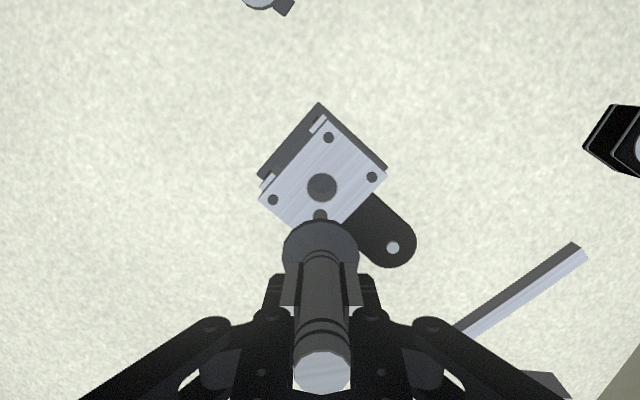

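apply_moves(
  rows=[
    [1,15,0,0,0,0,1],
    [3,30,0,0,0,0,1],
    [4,45,0,0,0,0,1],
    [4,50,0,0,0,0,1],
    [5,50,0,0,0,0,1],
    [5,50,0,0,0,0,1],
    [5,50,0,0,0,0,1],
    [5,50,0,0,0,0,1],
    [4,50,0,0,0,0,1],
    [4,50,0,0,0,0,1],
    [4,45,0,0,0,0,1],
    [2,25,0,0,0,0,1],
    [0,15,0,0,0,0,1],
    [0,0,0,0,0,0,1],
    [0,0,0,0,0,0,1],
    [0,0,0,0,0,0,1],
    [0,0,0,0,0,0,1],
  ],
)

```text
time: 17.0
ee_pos: [0.5334, 0.2455, 0.2615]
tcp_rot: [180.0, 0.1, 110.2]
wrist_force: [-0.4, 0.3, -3.4]
opening: 0.0157
```

```bash
python3 - <<'E'
from h import *
o=get_obs();im=camera('wrist');cv2.imwrite('pics/w9.png',cv2.convertScaleAbs(im[:,:,::-1],alpha=1.5))
np.save('T9.npy',wT(o));print(o['time'],o['ee_pos'],o['tcp_rot'],o['wrist_force'],o['opening'])
E
```

```text
17.0 [0.53337176 0.24554787 0.26150466] [1.79980199e+02 9.53210909e-02 1.10213442e+02] [-0.37190404  0.30934448 -3.36554748] 0.015710488895693472
```

View pics/w9.png

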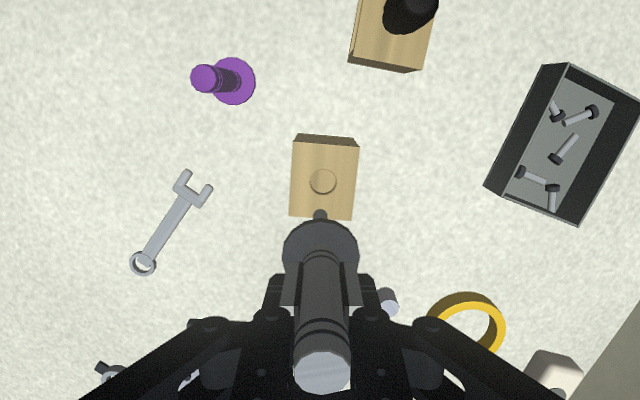

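apply_moves(
  rows=[
    [1,1,-15,0,0,0,1],
    [0,0,-30,0,0,0,1],
    [0,0,-25,0,0,0,1],
    [0,0,-10,0,0,0,1],
    [0,0,-10,0,0,0,1],
    [0,0,-15,0,0,0,1],
    [0,0,-20,0,0,0,1],
    [0,0,-15,0,0,0,1],
    [0,0,-5,0,0,0,1],
    [0,0,0,0,0,0,1],
  ],
)

```text
time: 18.3
ee_pos: [0.5342, 0.2472, 0.1163]
tcp_rot: [-180.0, 0.1, 110.3]
wrist_force: [-0.3, -0.2, -2.0]
opening: 0.0158
```

apply_moves(
  rows=[
    [0,0,-2,0,0,0,1],
    [0,0,-1,0,0,0,1],
    [0,0,0,0,0,0,1],
  ],
)

```text
time: 18.68
ee_pos: [0.5343, 0.2473, 0.1135]
tcp_rot: [180.0, 0.1, 110.3]
wrist_force: [-0.7, 0.3, -2.6]
opening: 0.0159
```

apply_moves(
  rows=[
    [0,0,-1,0,0,0,1],
    [0,0,0,0,0,0,1],
  ],
)

```text
time: 18.92
ee_pos: [0.5343, 0.2472, 0.1124]
tcp_rot: [180.0, 0.1, 110.3]
wrist_force: [-0.0, 0.6, -2.6]
opening: 0.0156
```

```bash
python3 - <<'E'
from h import *
o=get_obs()
print(o['time'],o['ee_pos'],o['tcp_rot'],o['wrist_force'],o['opening'])
im=camera('scene');cv2.imwrite('pics/s10.png',cv2.convertScaleAbs(cv2.resize(im[150:260,330:470,::-1],None,fx=5,fy=5),alpha=1.5))
E
```

```text
18.925 [0.5343267  0.24723404 0.11238089] [1.79985432e+02 9.61994189e-02 1.10268276e+02] [-0.04945855  0.59626906 -2.5687186 ] 0.015607437349422743
```

View pics/s10.png

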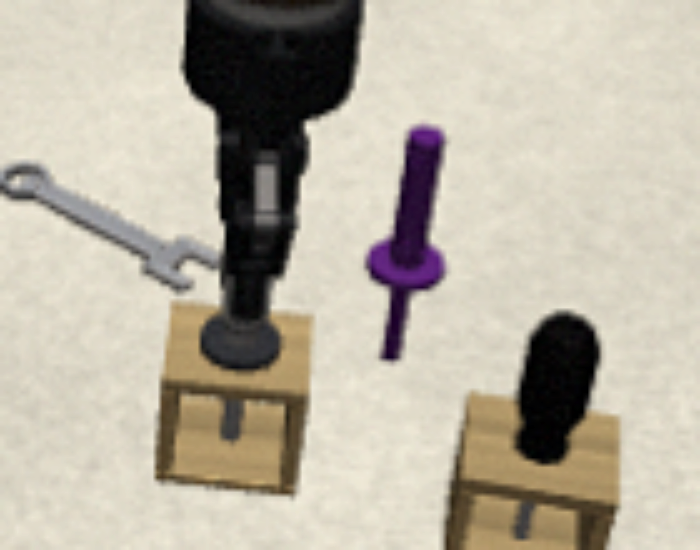

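Tip is through the hole and the collar is nearly down. I'll go down until the stand carries the load.

apply_moves(
  rows=[
    [0,0,-0.5,0,0,0,1],
    [0,0,-0.5,0,0,0,1],
    [0,0,0,0,0,0,1],
  ],
)

```text
time: 19.35
ee_pos: [0.5343, 0.2472, 0.1123]
tcp_rot: [179.9, 0.1, 110.3]
wrist_force: [-3.4, -0.9, 5.6]
opening: 0.0159
```

apply_moves(
  rows=[
    [0,0,-0.5,0,0,0,1],
    [0,0,-0.5,0,0,0,1],
    [0,0,0,0,0,0,1],
  ],
)

```text
time: 19.73
ee_pos: [0.5343, 0.2473, 0.1122]
tcp_rot: [179.9, 0.1, 110.3]
wrist_force: [-5.6, -3.1, 12.8]
opening: 0.0161
```

apply_moves(
  rows=[
    [0,0,0.9,0,0,0,1],
    [0,0,0,0,0,0,1],
    [0,0,0,0,0,0,0.75],
    [0,0,0,0,0,0,0.6],
    [0,0,0,0,0,0,0.45],
    [0,0,0,0,0,0,0.4],
    [0,0,0,0,0,0,0.4],
    [0,0,0,0,0,0,0.4],
    [0,0,15,0,0,0,0.4],
    [0,0,35,0,0,0,0.4],
    [0,0,40,0,0,0,0.4],
    [0,0,40,0,0,0,0.4],
    [0,0,15,0,0,0,0.4],
    [0,0,0,0,0,0,0.4],
    [0,0,0,0,0,0,0.4],
  ],
)

```text
time: 21.6
ee_pos: [0.534, 0.2471, 0.2546]
tcp_rot: [-179.9, 0.1, 110.3]
wrist_force: [-1.4, 0.1, -0.1]
opening: 0.0514
```

```bash
python3 - <<'E'
from h import *
np.set_printoptions(precision=4,suppress=True)
o=get_obs();im=camera('wrist');cv2.imwrite('pics/w11.png',cv2.convertScaleAbs(im[:,:,::-1],alpha=1.5))
np.save('T11.npy',wT(o));print(o['time'],o['ee_pos'],o['tcp_rot'],o['wrist_force'],o['opening'])
im=camera('scene');a=cv2.resize(im[150:260,330:470,::-1],None,fx=4,fy=4);cv2.imwrite('pics/s11.png',cv2.convertScaleAbs(a,alpha=1.5))
cv2.imwrite('pics/s11a.png',cv2.convertScaleAbs(cv2.resize(im[130:210,170:310,::-1],None,fx=5.7,fy=5.7,interpolation=cv2.INTER_CUBIC),alpha=1.8))
E
```

```text
21.6 [0.534  0.2471 0.2546] [-179.8762    0.1067  110.2683] [-1.3697  0.0808 -0.0957] 0.05135883173621221
```

View pics/w11.png

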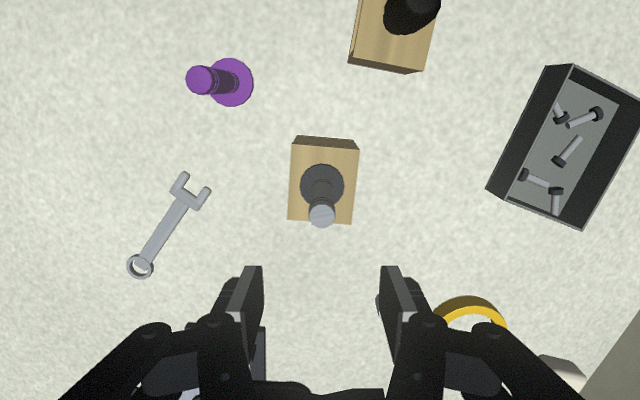

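View pics/s11.png

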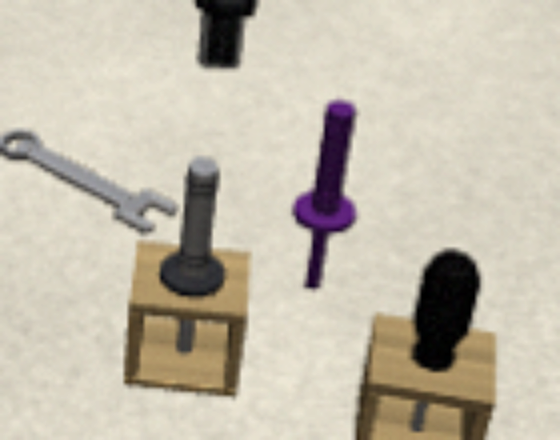

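View pics/s11a.png

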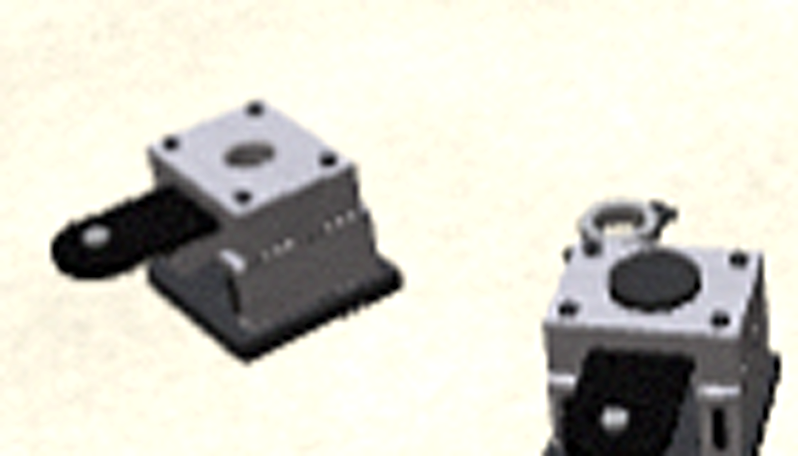

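```bash
python3 - <<'E'
from h import *
np.set_printoptions(precision=4,suppress=True)
T=np.load('T11.npy')
print(ray('wrist',(322,186),.074,T),ray('wrist',(322,215.5),.153,T))
print(get_obs()['wrist_force'])
print(job_done())
E
```

```text
[0.5346 0.2472 0.074 ] [0.5343 0.2475 0.153 ]
[-0.6607 -0.2161  0.0993]
the job is handed in; nothing more can be done
None
```

I drove block_a's pin down onto the base plate with the punch and put the punch back upright in its own stand. The job was handed in at about 22 s. No verdict comes back, so what follows rests on my own measurements.

- **Pin:** The push took about 8 N the whole way down. With the tip about 44 mm above the table, it met a hard stop: force rose to 17 N with no further travel. That height matches the joint at 0.035. I inferred the depth from the tip height and the stop; I could not see the pin's depth clearly in the pictures.
- **Punch:** The collar seated at the same hand height as when I picked the punch up, so it did not slip in the grip. In the last wrist picture the collar and grip top line up within 0.5 mm, so it stands upright. Its centre is within about 0.5 mm of the measured hole.
- **Other block:** The punch crossed near block_b with about 60 mm to spare over the pin head and never touched it.
- **Fingers:** They stayed at least 40 mm above block_a, and the gripper ended open about 100 mm above the punch, touching nothing.
- **What did not go to plan:** On the first approach to the stand the last joint reached its 180° limit, so the tool stopped short and tilted by about 1°. I turned the tool to a yaw of 110° before grasping, and everything after that tracked normally. The limit was reached, but the readings did not show it passed.

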